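# Unhook the keyhole plate and open the instrument lid

### The job

Open up the grey instrument case on the repair bench: with the fingers, gently push (do not pinch) its pale aluminium keyhole plate sideways along its slots, towards the red stop, until the brass stud heads stand in the wide ends. Then lift the plate off by its orange tab and lay it down gently, without dropping it, flat on the middle of the green mat and lengthwise along it. Last, raise the blue lid by its bar to about 60 degrees and let go of it to see that its stiff hinge holds; leave the screwdriver, the tape roll and the jar where they are.

Things in the scene. Friction and masses are not known exactly. Their poses are not given: they have to be found in the camera images.
- case: Grey instrument case, fixed to the bench, 200 (x) x 240 (y) x 80 mm high; origin at the centre of its underside, z up, -x is its front (towards the robot, give or take its yaw). A 50 mm deep deck runs along its front, its top 80 mm above the origin; the blue lid lies behind it at the same height. The top is open under the lid.
- stud (a point): Foot of one of two brass headed studs on the case's deck (case x = -70, y = +50, z = 80 mm); its twin is at y = -50 mm. Shank 8 mm dia.; head 18 mm dia., its underside 8.5 mm and its top 12 mm above the deck.
- stop (a point): Foot of the face of the red stop block at the deck's +y end (case x = -70, y = +110, z = 80 mm); 12 mm high, it faces -y and stops the plate's +y end.
- plate: Loose pale aluminium keyhole plate, about 0.25 kg, 60 (x) x 190 (y) x 5 mm; origin at the centre of its underside. Hung flat on the deck by the studs, its rear edge over the lid so that the lid cannot open. At first its axes lie along the case's, its origin at case x = -70, z = 80, y -22 to -13 mm. Only friction on the deck (1 to 5 N) resists sliding.
- hole (a point): Centre, on the underside, of the wide end of one of the plate's two keyhole slots (plate y = +38 mm; its twin at y = -62 mm): a hole 25 (x) x 30 (y) mm. From its +y side an 11 mm wide slot runs on 24 mm. A stud stands in each slot; sliding the plate 25 to 33 mm to the case's +y brings the holes round the studs (6 mm either way lets the heads through). At the stop they are 3 mm past.
- plate_tab (a point): Centre of the orange tab standing upright at the plate's middle, 12 (x) x 40 (y) mm, from 5 to 40 mm above the plate's underside; this point is 22.5 mm above that underside, axes as the plate's. It can be pushed at its end (16 mm or more above the deck, clear of the stud heads) or taken from above.
- mat_top (a point): Centre of the top face of the green bench mat, fixed, 130 (x) x 230 (y) x 3 mm, its long side along y; z up.
- lid (a joint): Angle of the blue lid in rad: 0 shut, grows as its front edge rises, up to 1.9. The lid is 145 mm deep, its hinge line parallel to the case's y at case x = +95, z = 77 mm. The hinge is stiff: the lid stays at any angle where it is left; raising it takes about 5 to 7 N at the bar.
- lid_bar (a point): Middle of the round steel bar handle on the lid: 10 mm dia., 80 mm long along the case's y; when shut at case x = +10, z = 115 mm (85 mm in front of and 38 mm above the hinge line), its axis 35 mm above the lid's top face. It can be pinched from above and turns between the fingers as the lid rises.
- screwdriver: Loose screwdriver lying in front of the mat: leave alone.
- tape: Loose black tape roll, 64 mm dia., 19 mm high, standing behind the case: leave alone.
- jar: Loose amber jar, 44 mm dia., 50 mm high, behind the mat: leave alone.
Things that resemble listed ones, but are neither listed nor needed, are in the scene too. There is more than one size of the plate; the job needs the largest.

How it is judged:
On the way, in this order (a step that is already met when the one before it is completed fails the run):
1. the plate, still lying on the deck, is slid until the stud heads stand in the wide ends (its origin within 6 mm of case y = +12 mm) (y of plate in the frame of case between 0.006 and 0.018 m and z of plate in the frame of case below 0.084 m), for 0.1 s.
2. the plate is laid flat on the middle of the mat and let go, lid still shut (horizontal distance between plate and mat_top below 0.035 m and height (world z) of plate below 0.008 m and angle between plate's own z axis and vertical below 0.08 rad and angle between the y axis of plate and the y axis of mat_top, either way round below 0.3 rad and contact force between the fingers and plate below 0.1 N and linear speed of plate below 0.03 m/s and value of joint lid below 0.15 rad), for 0.3 s.
3. the lid, raised to 46-74 degrees, holds by itself for 0.5 s (value of joint lid between 0.8 and 1.3 rad and velocity of joint lid between -0.05 and 0.05 rad/s and contact force between the fingers and case below 0.1 N), for 0.5 s.
At the end, for the whole second after the job is handed in: The lid stands still by itself at 0.8 to 1.3 rad (46 to 74 degrees); the plate lies flat and at rest on the mat, its centre within 35 mm of the mat's centre and its length within 0.3 rad of the mat's; screwdriver, tape roll and jar are within 30 mm of where they stood (value of joint lid between 0.8 and 1.3 rad and velocity of joint lid between -0.05 and 0.05 rad/s and horizontal distance between plate and mat_top below 0.035 m and height (world z) of plate below 0.008 m and angle between plate's own z axis and vertical below 0.08 rad and angle between the y axis of plate and the y axis of mat_top, either way round below 0.3 rad and linear speed of plate below 0.03 m/s and distance of each of screwdriver, tape, jar from where it was at the start of the episode below 0.03 m); the robot touches nothing.
It fails at once if the plate is pinched or forced (fingers press it with more than 18 N) while it is still held by the studs (y of plate in the frame of case between -0.035 and 0.004 m and z of plate in the frame of case between 0.07 and 0.086 m and horizontal distance between plate and case below 0.1 m and contact force between the fingers and plate above 18 N).
It fails at once if the plate is dropped: falls free at over 0.7 m/s (linear speed of plate above 0.7 m/s and contact force between the fingers and plate below 0.05 N).
It fails at once if screwdriver, tape roll or jar pushed out of place (30 mm) (distance of any of screwdriver, tape, jar from where it was at the start of the episode above 0.03 m).
It also fails if it takes over 67 s, if anything falls off the work surface, if the arm or the gripper's body presses on something with over 40 N, if the wrist force passes 120 N, or if a joint passes its speed limit or range.

### The arm

A 7-joint arm with a two-finger parallel gripper is mounted at the origin on the work surface. World frame = base frame: x ahead of the robot, y to its left, z up, the work surface at z = 0. Lengths are in m, angles in rad, forces in N, time in s.
With the tool pointing down it reaches from about 0.4 to 0.85 m from the base axis. Payload 10.4 kg.
Tool frame: the origin (TCP) lies on the centre line of the jaws, within the pads' length; the fingertips stand 11 mm ahead of it and the grasp point (between the pads) lies 8 mm behind it; z points along the fingers, y is the line along which they close (so a half turn about z gives the same grasp; the last joint's range is limited). The gripper opens to 87 mm and grips with 3 to 60 N. Pads are 19 mm wide; open, the fingers measure 117 mm over their backs; the gripper's body (75 mm by 190 mm) begins 51 mm behind the grasp point.
Start: joints at [1.188, 0.332, -0.065, 1.46, 0.022, 1.35, -0.088], TCP at [0.22, -0.585, 0.234] pointing down, gripper open.
Joint ranges: [-2.6, 2.6], [-0.5, 2.12], [-1.47, 1.34], [0.16, 2.42], [-1.27, 4.41], [0.06, 2.06], [-2.6, 2.6]. Speed limits (rad/s): [2.22, 2.22, 2.79, 2.79, 3.14, 3.14, 3.14].

### API

Orientations are given as a unit quaternion [x, y, z, w].
In Python, from bench import r gives the robot as it stands.
- The arm moves only by the shell command python3 -m pendant 'ROWS' [OPENING] [FORCE]. ROWS is JSON, a list of rows, each a list of 4 numbers: the shift along the tool's x, y, z in m, then the turn about the tool's z in rad. A call has 1 to 8 rows; each row shifts and turns the commanded pose from where the row before left it, along the tool's axes as they then stand; what a row does not reach is not made up. A row lasts 1/12 s, in which the tool goes at most 41.7 mm and 7.16 degrees, less where a joint would pass 70% of its speed; a pose out of reach is approached as far as the arm can. A call with a gripper value outside its range is refused whole. OPENING is the opening, from 0 (shut) to 1 (fully open), set as the call begins (- or left out, the last holds). The fingers move at their own pace and stop on an object; FORCE is the grip in N (left out, the last holds). Time passes only in rows, so rows that do not move let the fingers close. It gives the time, the measured TCP pose, the force, the opening and the grip force at its end, in the units of the state.
- r.read_state(): the state, without advancing time (a new reading comes with each control period).
- r.camera(name): name is "scene" or "top" or "wrist"; returns a dict with "img" (400x640x3 uint8, red, green, blue), "camera_matrix" (3x3 intrinsics, pixels), "dist_coeffs" ([k1, k2, p1, p2, k3] as OpenCV has them; the pictures are not rectified), "xyz" and "attitude" of the camera in the world. Camera axes: x right, y down, z forward; pixel columns grow to the right and rows downward; lengths in m; the calibration is good to about 2 mm. A picture is of the moment at which its call begins. There is no depth.
- r.close_job(): hands the job in; it is judged then, once.
Trained networks look in the newest picture that a camera, given by its name, has taken for a name from the list of things; names that differ only in an ending like _2 or _b are one class to them, and where a whole thing is asked for, a point or a joint stands for the part that bears it (a point fixed in the world has none). Each returns a list of dicts, best first, with "score" (0 to 1); they miss things now and then, are a little off and sometimes report something else, mostly with a low value. They report only what shows in the picture. A call takes as long as a camera call. They do not tell look-alikes from the thing itself.
- r.outline_of(thing, camera): "mask" (400x640 bool, what is visible of it) and "bbox" ([centre column, centre row, width, height] in pixels, round what is visible of it).
The state is a dict: "time": time; "joint_positions": joint angles; "joint_vel": joint speeds; "joint_torque": joint torques, N m; "ee_pos": TCP position; "eef_rot": TCP orientation; "ft_force": force on the tool from outside, world axes, zero at the start; "torque": the same for the moment, N m; "width": finger opening in m; "grip_force": force on a finger pad.
Only numpy, scipy, OpenCV 4.12 (cv2) and the standard library are available. Lean on these libraries where they do the work, as an engineer would, in place of code of your own. Each camera call takes 0.05 s, during which the arm holds its last target. There are 200 camera calls.

## Working session

There is one attempt and no reset: what is moved stays moved. The work goes in short steps, Python scripts to look and compute and a shell command to move; the robot and the scene stay as the last step left them, time stands still between calls to the robot, and variables do not carry over. Pictures are saved under pics/ and viewed, at most 10 in all, crops included, and the job is handed in when it is done.

```bash
mkdir -p pics; cat > h.py <<'E'
import numpy as np,cv2,sys
from scipy.spatial.transform import Rotation as R
from bench import r
def cam(n,save=None):
    c=r.camera(n)
    if save: cv2.imwrite('pics/'+save,cv2.cvtColor(c['img'],cv2.COLOR_RGB2BGR))
    return c
def rot(c):
    a=np.array(c['attitude'],float)
    return a if a.shape==(3,3) else R.from_quat(a).as_matrix()
def onz(c,px,z):
    "pixels -> world points on plane z"
    p=cv2.undistortPoints(np.array(px,float).reshape(-1,1,2),np.array(c['camera_matrix']),np.array(c['dist_coeffs'])).reshape(-1,2)
    d=np.c_[p,np.ones(len(p))]@rot(c).T; o=np.array(c['xyz'])
    return o+d*((z-o[2])/d[:,2])[:,None]
def proj(c,P):
    M=rot(c).T; t=-M@np.array(c['xyz'])
    return cv2.projectPoints(np.array(P,float).reshape(-1,3),cv2.Rodrigues(M)[0],t,np.array(c['camera_matrix']),np.array(c['dist_coeffs']))[0].reshape(-1,2)
E
python3 - <<'E'
from h import *
s=r.read_state(); print(s['time'],s['ee_pos'],s['eef_rot'],s['width'])
for n in('scene','top'):
    c=cam(n,n+'0.png'); print(n,c['xyz'],c['attitude'],c['camera_matrix'])
    for t in('case','plate','plate_tab','mat_top','lid','lid_bar','stud','stop','screwdriver','tape','jar'):
        try: print(t,[(round(float(o['score']),2),np.round(o['bbox']).tolist()) for o in r.outline_of(t,n)])
        except Exception as e: print(t,e)
E
```

```text
0.0 [ 0.21992288 -0.58463158  0.2327447 ] [ 9.83856365e-01  1.78958457e-01 -1.77906966e-04 -7.01318913e-04] 0.08718178256689828
scene [1.02036348 0.59884543 0.88077243] [ 0.36184937  0.8605177  -0.33057003 -0.13891645] [[455.47722135   0.         320.11168262]
 [  0.         455.47722135 197.99428072]
 [  0.           0.           1.        ]]
case [(0.77, [338.0, 249.0, 130.0, 125.0])]
plate [(0.71, [359.0, 218.0, 64.0, 65.0]), (0.64, [414.0, 210.0, 39.0, 39.0])]
plate_tab [(0.92, [361.0, 219.0, 70.0, 60.0]), (0.92, [412.0, 209.0, 40.0, 44.0]), (0.9, [427.0, 343.0, 45.0, 67.0])]
mat_top [(0.81, [244.0, 165.0, 92.0, 57.0])]
lid [(0.74, [327.0, 243.0, 107.0, 93.0])]
lid_bar [(0.77, [329.0, 242.0, 110.0, 98.0])]
stud [(0.94, [338.0, 248.0, 127.0, 128.0])]
stop [(0.57, [338.0, 249.0, 134.0, 124.0])]
screwdriver [(0.76, [258.0, 132.0, 50.0, 26.0])]
tape [(0.94, [282.0, 288.0, 33.0, 26.0])]
jar [(0.84, [215.0, 177.0, 15.0, 21.0]), (0.69, [336.0, 248.0, 132.0, 123.0]), (0.62, [243.0, 164.0, 88.0, 57.0])]
top [0.37011029 0.10554041 1.52445233] [-0.70515334  0.70698854 -0.03780258  0.0386902
[... 159 characters left out ...]
04.0, 95.0]), (0.2, [426.0, 167.0, 14.0, 14.0])]
plate [(0.92, [291.0, 209.0, 69.0, 37.0]), (0.83, [282.0, 270.0, 28.0, 50.0]), (0.79, [202.0, 178.0, 45.0, 39.0]), (0.35, [453.0, 231.0, 52.0, 13.0])]
plate_tab [(0.92, [281.0, 270.0, 24.0, 50.0]), (0.89, [204.0, 177.0, 42.0, 37.0]), (0.82, [295.0, 208.0, 71.0, 38.0])]
mat_top [(0.9, [431.0, 203.0, 83.0, 60.0])]
lid [(0.75, [297.0, 175.0, 88.0, 64.0])]
lid_bar [(0.65, [299.0, 177.0, 86.0, 69.0])]
stud [(0.68, [297.0, 184.0, 98.0, 86.0])]
stop [(0.72, [297.0, 183.0, 100.0, 86.0])]
screwdriver [(0.82, [464.0, 231.0, 32.0, 10.0])]
tape [(0.77, [301.0, 134.0, 24.0, 27.0]), (0.2, [299.0, 177.0, 86.0, 70.0])]
jar [(0.59, [426.0, 166.0, 13.0, 11.0])]
```

View pics/top0.png

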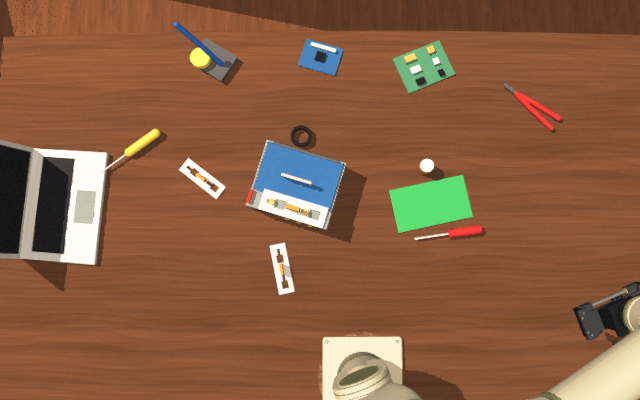

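View pics/scene0.png

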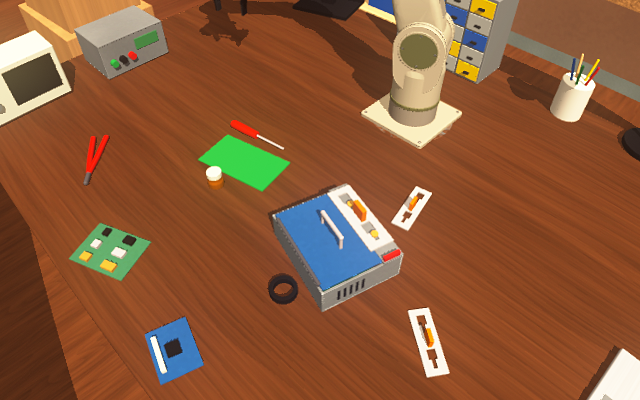

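The top view shows the case at about (297,184), with the red stop at its left end (250,197) and the plate and orange tab at about (291,209). The mat is at (431,203). The two smaller plates, at (203,178) and (282,269), are decoys. Next I'll measure by colour in both cameras.

```bash
cat >> h.py <<'E'
HSV=dict(blue=((100,120,60),(125,255,255)),green=((50,150,80),(75,255,255)),orange=((8,150,120),(22,255,255)),red=((0,180,90),(5,255,255)))
def blob(img,col,box):
    "largest colour blob in box (x0,y0,x1,y1)"
    m=cv2.inRange(cv2.cvtColor(img,cv2.COLOR_RGB2HSV),*[np.array(v) for v in HSV[col]])
    k=np.zeros_like(m); x0,y0,x1,y1=box; k[y0:y1,x0:x1]=m[y0:y1,x0:x1]
    cs=cv2.findContours(k,cv2.RETR_EXTERNAL,cv2.CHAIN_APPROX_NONE)[0]
    return max(cs,key=cv2.contourArea)[:,0,:].astype(float) if cs else None
def rect(P):
    "minarea rect of world pts -> centre, long size, short size, dir of long axis"
    (c,(w,h),a)=cv2.minAreaRect((P[:,:2]*1000).astype(np.float32)); a=np.deg2rad(a)
    if w<h: w,h,a=h,w,a+np.pi/2
    a=(a+np.pi/2)%np.pi-np.pi/2
    return np.round(c,1),round(w,1),round(h,1),round(float(a),3)
E
python3 - <<'E'
from h import *
B={'top':dict(blue=(240,130,360,230),green=(380,170,480,240),orange=(275,195,320,220),red=(240,180,262,215)),
'scene':dict(blue=(265,180,400,315),green=(190,125,300,195),orange=(343,190,372,228),red=(375,240,410,270))}
Z=dict(blue=.08,green=.003,orange=.12,red=.092)
for n in B:
    c=cam(n)
    for k,b in B[n].items():
        p=blob(c['img'],k,b)
        if p is not None: print(n,k,p.min(0),p.max(0),rect(onz(c,p,Z[k])))
E
```

```text
top blue [254. 142.] [342. 208.] (array([577.2, 182.2]), 224.3, 141.7, 1.277)
top green [425. 176.] [471. 219.] (array([ 517.6, -263.5]), 125.9, 114.7, 0.216)
top orange [286. 204.] [299. 211.] (array([484.4, 195.8]), 39.3, 11.3, 1.247)
top red [246. 189.] [252. 201.] (array([520.5, 319. ]), 35.6, 8.1, -0.309)
scene blue [276. 194.] [381. 289.] (array([577.9, 184.4]), 226.7, 143.5, 1.273)
scene green [198. 135.] [289. 190.] (array([ 505.6, -208.4]), 229.3, 130.6, -1.366)
scene orange [347. 200.] [365. 221.] (array([495.2, 202.9]), 63.9, 25.8, 1.274)
scene red [383. 250.] [399. 261.] (array([522.5, 321.2]), 42.3, 12.6, -0.285)
```

The lid gives a case origin of about (0.556, 0.190) with yaw −0.296. In that frame the tab measures case x = −70 and y = −15, as specified. The mat is at about (0.506, −0.208), yaw 0.205. I'll turn the tool so that its x lies along case y, then travel.

```bash
cat >> h.py <<'E'
CO=np.array([.5560,.1899]); CY=-.296
def incase(p):
    c,s=np.cos(CY),np.sin(CY); d=np.array(p)[...,:2]-CO
    return np.stack([d[...,0]*c+d[...,1]*s,-d[...,0]*s+d[...,1]*c],-1)
def st():
    s=r.read_state(); M=R.from_quat(s['eef_rot']).as_matrix()
    print('t',round(s['time'],2),'case xy',np.round(incase(s['ee_pos'])*1000,1),'world',np.round(np.array(s['ee_pos'])*1000,1),'toolx ang',round(float(np.arctan2(M[1,0],M[0,0])),3),'tilt',round(float(M[2,2]),4),'F',np.round(s['ft_force'],1),'w',round(s['width']*1000,1),'g',round(s['grip_force'],1)); return s
E
python3 -m pendant '[[0,0,0,-0.114],[0,0,0,-0.114],[0,0,0,-0.114],[0,0,0,-0.114],[0,0,0,-0.114],[0,0,0,-0.114],[0,0,0,-0.114],[0,0,0,-0.114]]' 0 10
python3 -m pendant '[[0.04,0.01,0,0],[0.04,0.01,0,0],[0.04,0.01,0,0],[0.04,0.01,0,0],[0.04,0.01,0,0],[0.04,0.01,0,0],[0.04,0.01,0,0],[0.04,0.01,0,0]]'
python3 -m pendant '[[0.04,0,0,0],[0.04,0,0,0],[0.04,0,0,0],[0.04,0,0,0],[0.04,0,0,0],[0.04,0,0,0],[0.04,0,0,0],[0.03,0,0,0]]'
python3 -c "
from h import *
st()
c=cam('wrist','w1.png')
for n,b in (('top',(240,130,360,230)),):
    c=cam(n); o=r.outline_of('mat_top',n)
    for q in o[:2]:
        p=np.argwhere(q['mask'])[:,::-1].astype(float); print(q['score'],rect(onz(c,p,.003)))
"
```

```text
time: 1.97
ee_pos: [0.2201, -0.585, 0.2336]
eef_rot: [0.803, 0.596, -0.0, 0.0]
ft_force: [-0.4, 0.2, -0.1]
width: 0.0418
grip_force: 0.0
time: 2.63
ee_pos: [0.3914, -0.3009, 0.2339]
eef_rot: [0.805, 0.594, -0.0, 0.0]
ft_force: [0.7, -0.4, -0.2]
width: 0.0009
grip_force: 0.0
time: 3.3
ee_pos: [0.4825, -0.003, 0.234]
eef_rot: [0.804, 0.595, 0.001, 0.0]
ft_force: [1.1, 0.6, 0.3]
width: 0.0007
grip_force: 0.0
t 3.3 case xy [ -14.  -205.9] world [482.5  -3.  234. ] toolx ang 1.274 tilt -1.0 F [1.1 0.6 0.3] w 0.7 g 0.0
0.63 (array([ 509.8, -235.4]), 173.0, 131.1, -1.355)
```

```bash
python3 -m pendant '[[0.037,-0.014,0,0],[0.037,-0.014,0,0],[0.037,-0.014,0,0],[0.035,-0.014,0,0],[0,0,0,0],[0,0,0,0]]'
python3 -c "
from h import *
st()
c=cam('wrist','w2.png'); print(c['xyz'])
P=[[-70,-15,120],[-70,-35,120],[-70,5,120],[-70,50,92],[-70,-50,92],[10,0,115],[-50,112,80],[95,112,80]]
k,s=np.cos(CY),np.sin(CY)
for p in P: print(p,np.round(proj(c,[CO[0]+(p[0]*k-p[1]*s)/1e3,CO[1]+(p[0]*s+p[1]*k)/1e3,p[2]/1e3])))
"
```

```text
time: 3.95
ee_pos: [0.4713, 0.1506, 0.2336]
eef_rot: [0.804, 0.595, 0.0, 0.0]
ft_force: [-0.5, -0.3, -0.6]
width: 0.0001
grip_force: 0.0
t 3.95 case xy [-69.6 -62.3] world [471.3 150.6 233.6] toolx ang 1.275 tilt -1.0 F [-0.5 -0.3 -0.6] w 0.1 g 0.0
[0.49591475 0.23029715 0.38519128]
[-70, -15, 120] [[319. 143.]]
[-70, -35, 120] [[319. 167.]]
[-70, 5, 120] [[319. 117.]]
[-70, 50, 92] [[319.  59.]]
[-70, -50, 92] [[319. 177.]]
[10, 0, 115] [[419. 123.]]
[-50, 112, 80] [[344. -21.]]
[95, 112, 80] [[520. -18.]]
```

View pics/w2.png

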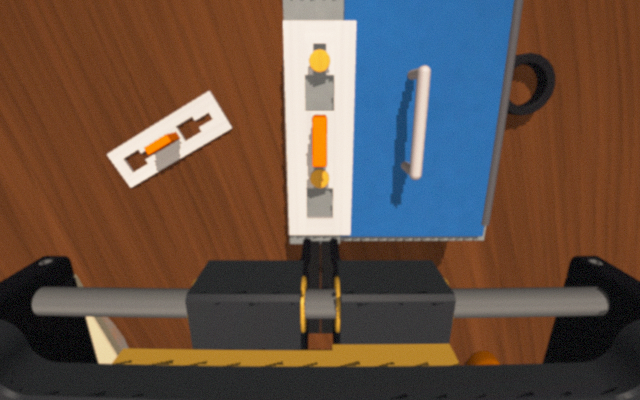

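The predicted tab (column 319, rows 117–167), stud heads (319,60 and 319,177) and bar all coincide with the wrist picture, so the frame is good. I'll lower the closed fingers behind the tab and push gently.

```bash
python3 -m pendant '[[0,0,0.03,0],[0,0,0.03,0],[0,0,0.03,0],[0,0,0.02,0],[0,0,0.013,0],[0,0,0,0],[0,0,0,0]]' 0
python3 -m pendant '[[0.005,0,0,0],[0.005,0,0,0],[0.003,0,0,0],[0.003,0,0,0],[0.003,0,0,0],[0.003,0,0,0],[0.003,0,0,0],[0.003,0,0,0]]'
python3 -m pendant '[[0.003,0,0,0],[0.003,0,0,0],[0.003,0,0,0],[0.002,0,0,0],[0.002,0,0,0],[0,0,0,0]]'
cat > tab.py <<'E'
from h import *
st()
c=cam('wrist'); p=blob(c['img'],'orange',(280,60,360,260))
if p is not None:
    q=incase(onz(c,p,.12))*1000; print('wrist tab x',q[:,0].min(),q[:,0].max(),'y',q[:,1].min(),q[:,1].max())
c=cam('scene'); 
for b in [(335,185,390,245)]:
    p=blob(c['img'],'orange',b)
    if p is not None: q=incase(onz(c,p,.12))*1000; print('scene y max(top end)',q[:,1].max(),q[:,1].min())
E
python3 tab.py
```

```text
time: 4.58
ee_pos: [0.472, 0.1485, 0.1108]
eef_rot: [0.805, 0.593, -0.0, -0.0]
ft_force: [0.1, -0.3, 0.8]
width: 0.0006
grip_force: 0.0
time: 5.25
ee_pos: [0.48, 0.1762, 0.1106]
eef_rot: [0.805, 0.594, -0.0, 0.0]
ft_force: [-0.5, -3.7, 2.7]
width: 0.0002
grip_force: 1.7
time: 5.75
ee_pos: [0.4838, 0.1893, 0.1105]
eef_rot: [0.804, 0.594, 0.0, -0.0]
ft_force: [0.2, -0.6, -0.4]
width: 0.0007
grip_force: 0.3
t 5.75 case xy [-68.9 -21.6] world [483.8 189.3 110.5] toolx ang 1.272 tilt -1.0 F [ 0.2 -0.6 -0.4] w 0.7 g 0.3
wrist tab x -76.21432378465288 -64.37049100217911 y -10.70165570131348 34.47024191029369
scene y max(top end) 79.55382573971403 -36.724669027094755
```

```bash
python3 -m pendant '[[0.002,0,0,0],[0.001,0,0,0],[0.001,0,0,0],[0,0,0,0],[0,0,0,0],[0,0,0,0]]'
python3 tab.py
python3 -m pendant '[[-0.015,0,0,0],[-0.015,0,0,0],[0,0,-0.03,0],[0,0,-0.03,0],[0,0,-0.03,0],[0,0,0,0]]'
python3 -c "
from h import *
st(); c=cam('wrist','w3.png')"
```

```text
time: 6.35
ee_pos: [0.4848, 0.1927, 0.1105]
eef_rot: [0.805, 0.594, 0.0, -0.0]
ft_force: [0.6, -0.9, -0.1]
width: 0.0004
grip_force: 0.2
t 6.35 case xy [-68.9 -18.1] world [484.8 192.7 110.5] toolx ang 1.272 tilt -1.0 F [ 0.6 -0.9 -0.1] w 0.4 g 0.2
wrist tab x -76.1407938413235 -64.29744559219743 y -7.153010084852408 38.024983788716945
scene y max(top end) 79.55382573971403 -28.49367678813699
time: 6.95
ee_pos: [0.4783, 0.1653, 0.206]
eef_rot: [0.804, 0.594, 0.004, 0.002]
ft_force: [0.7, 0.3, 0.8]
width: 0.0004
grip_force: 0.0
t 6.95 case xy [-67.2 -46.2] world [478.3 165.3 206. ] toolx ang 1.272 tilt -1.0 F [0.7 0.3 0.8] w 0.4 g 0.0
```

View pics/w3.png

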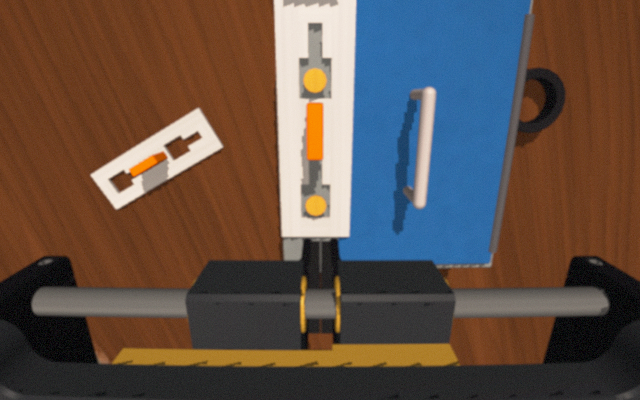

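Both stud heads, at (315,80) and (316,205), stand in the wide ends. Next I'll grasp the tab from above.

```bash
python3 -m pendant '[[0.03,-0.003,0,0],[0.028,0,0,0],[0,0,0,0],[0,0,0.02,0],[0,0,0.03,0],[0,0,0.03,0],[0,0,0.015,0],[0,0,0.01,0]]' 0.5 25
python3 -m pendant '[[0,0,0,0],[0,0,0,0]]'
python3 tab.py
```

```text
time: 7.67
ee_pos: [0.4885, 0.2195, 0.0957]
eef_rot: [0.804, 0.594, -0.003, 0.0]
ft_force: [-52.3, -32.1, 146.3]
width: 0.0403
grip_force: 72.5
time: 7.83
ee_pos: [0.4898, 0.2202, 0.0964]
eef_rot: [0.804, 0.594, -0.001, 0.0]
ft_force: [-6.5, -3.5, 16.2]
width: 0.0428
grip_force: 8.1
t 7.83 case xy [-72.2   9.7] world [489.8 220.2  96.4] toolx ang 1.272 tilt -1.0 F [-6.5 -3.5 16.2] w 42.8 g 8.1
wrist tab x -75.71243773451134 -64.53713231768475 y 25.930608398000103 44.34689053639265
scene y max(top end) 79.55382573971403 9.670602513624289
```

The fingertips pressed on the plate, with a wrist force reading of 146 N. I took the measured height as settled while the arm was still lagging its command, so the descent went about 5 mm too far. From here I'll settle before measuring and approach slower. Backing off now.

```bash
python3 -m pendant '[[0,0,-0.006,0],[0,0,0,0],[0,0,0,0],[0,0,0,0]]'
python3 -c "
from h import *
st(); c=cam('wrist','w4.png')"
```

```text
time: 8.27
ee_pos: [0.4902, 0.2201, 0.1012]
eef_rot: [0.805, 0.594, -0.0, -0.0]
ft_force: [0.6, 0.2, -0.2]
width: 0.0435
grip_force: 0.0
t 8.27 case xy [-71.8   9.6] world [490.2 220.1 101.2] toolx ang 1.272 tilt -1.0 F [ 0.6  0.2 -0.2] w 43.5 g 0.0
```

View pics/w4.png

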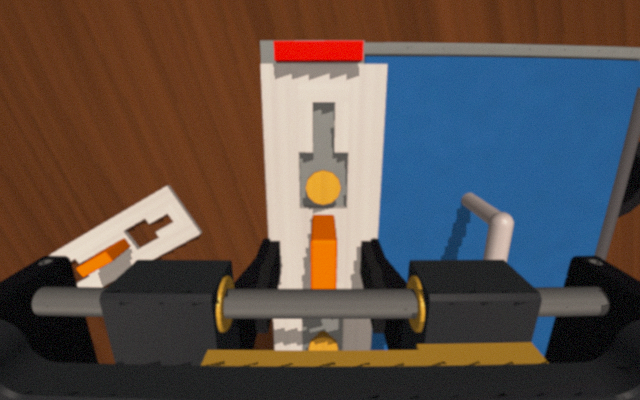

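The tab at (323,250) lies between the open fingers, and the stud head at (323,187) is in the wide end. Closing and lifting slowly.

```bash
python3 -m pendant '[[0.002,0.001,0,0],[0,0,0,0],[0,0,0,0],[0,0,0,0],[0,0,0,0],[0,0,0,0],[0,0,0,0],[0,0,0,0]]' 0.05 25
python3 -m pendant '[[0,0,-0.003,0],[0,0,-0.004,0],[0,0,-0.005,0],[0,0,-0.005,0],[0,0,-0.005,0],[0,0,-0.008,0],[0,0,0,0],[0,0,0,0]]'
python3 -c "
from h import *
st(); c=cam('wrist','w5.png')"
```

```text
time: 8.98
ee_pos: [0.4918, 0.2218, 0.1015]
eef_rot: [0.805, 0.594, 0.0, 0.0]
ft_force: [1.0, -0.3, -0.3]
width: 0.0119
grip_force: 25.0
time: 9.65
ee_pos: [0.4921, 0.2219, 0.1322]
eef_rot: [0.805, 0.594, 0.001, 0.0]
ft_force: [-0.3, 0.5, -2.5]
width: 0.0116
grip_force: 25.0
t 9.65 case xy [-70.4  11.9] world [492.1 221.9 132.2] toolx ang 1.272 tilt -1.0 F [-0.3  0.5 -2.5] w 11.6 g 25.0
```

View pics/w5.png

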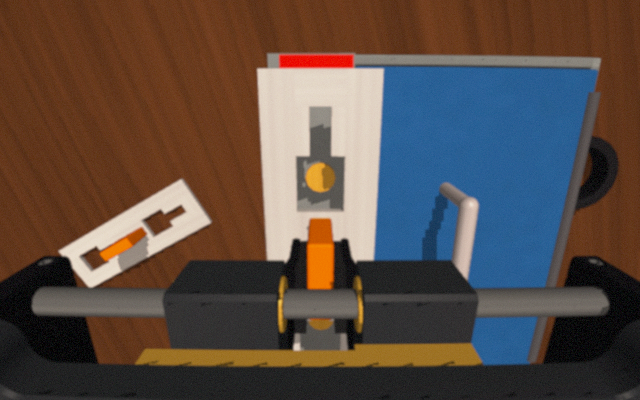

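The plate is clear of the heads and hanging level (about 2.5 N). I'll lift it higher and re-measure the mat.

```bash
python3 -m pendant '[[0,0,-0.015,0],[0,0,-0.02,0],[0,0,-0.02,0],[0,0,-0.01,0],[0,0,0,0],[0,0,0,0]]'
python3 -c "
from h import *
HSV['green']=((40,80,50),(80,255,255))
st()
for n,b in (('top',(380,165,485,245)),('scene',(190,125,300,200))):
    c=cam(n); p=blob(c['img'],'green',b); print(n,p.min(0),p.max(0),rect(onz(c,p,.003)))
"
```

```text
time: 10.2
ee_pos: [0.4918, 0.2216, 0.196]
eef_rot: [0.805, 0.594, -0.0, 0.0]
ft_force: [-0.3, 0.1, -2.7]
width: 0.0117
grip_force: 25.0
t 10.2 case xy [-70.7  11.6] world [491.8 221.6 196. ] toolx ang 1.272 tilt -1.0 F [-0.3  0.1 -2.7] w 11.7 g 25.0
top [389. 175.] [472. 232.] (array([ 505.2, -209.3]), 231.1, 131.8, -1.363)
scene [198. 135.] [289. 191.] (array([ 505.3, -207.7]), 232.9, 132.6, -1.359)
```

```bash
python3 -m pendant '[[-0.015,0.005,0,0],[-0.029,0.010,0,0],[-0.033,0.011,0,0],[-0.033,0.011,0,0],[-0.033,0.011,0,0],[-0.033,0.011,0,0],[-0.033,0.011,0,0],[-0.033,0.011,0,0]]'
python3 -m pendant '[[-0.033,0.011,0,0],[-0.033,0.011,0,0],[-0.033,0.011,0,0],[-0.033,0.012,0,0],[-0.020,0.008,0,0],[-0.012,0.005,0,0],[0,0,0,0],[0,0,0,0]]'
python3 -m pendant '[[0,0,0,-0.1],[0,0,0,-0.1],[0,0,0,-0.1],[0,0,0,-0.1],[0,0,0,-0.1],[0,0,0,0],[0,0,0,0]]'
python3 -c "
from h import *
st()"
```

```text
time: 10.97
ee_pos: [0.497, -0.0352, 0.1955]
eef_rot: [0.805, 0.594, -0.001, -0.0]
ft_force: [0.8, 1.4, -2.4]
width: 0.0119
grip_force: 25.0
time: 11.63
ee_pos: [0.5048, -0.2063, 0.1956]
eef_rot: [0.805, 0.594, -0.0, -0.001]
ft_force: [0.3, 1.4, -2.8]
width: 0.0115
grip_force: 25.0
time: 12.22
ee_pos: [0.5052, -0.2054, 0.1964]
eef_rot: [0.633, 0.774, 0.0, -0.0]
ft_force: [0.7, -0.4, -3.7]
width: 0.012
grip_force: 25.0
t 12.22 case xy [  66.7 -392.9] world [ 505.2 -205.4  196.4] toolx ang 1.771 tilt -1.0 F [ 0.7 -0.4 -3.7] w 12.0 g 25.0
```

```bash
python3 -m pendant '[[-0.003,0,0.02,0],[0,0,0.03,0],[0,0,0.03,0],[0,0,0.03,0],[0,0,0.025,0],[0,0,0.015,0],[0,0,0.005,0],[0,0,0,0]]'
python3 -m pendant '[[0,0,0.003,0],[0,0,0.003,0],[0,0,0.002,0],[0,0,0.002,0],[0,0,0,0],[0,0,0,0]]'
python3 -c "
from h import *
st()"
```

```text
time: 12.88
ee_pos: [0.5051, -0.2091, 0.0406]
eef_rot: [0.633, 0.774, -0.0, -0.001]
ft_force: [-0.1, 0.1, -2.4]
width: 0.0122
grip_force: 25.0
time: 13.38
ee_pos: [0.5057, -0.2102, 0.0318]
eef_rot: [0.633, 0.774, 0.0, 0.0]
ft_force: [-0.7, -0.3, -1.5]
width: 0.0118
grip_force: 25.0
t 13.38 case xy [  68.6 -397.4] world [ 505.7 -210.2   31.8] toolx ang 1.772 tilt -1.0 F [-0.7 -0.3 -1.5] w 11.8 g 25.0
```

```bash
python3 -m pendant '[[0,0,0.002,0],[0,0,0.002,0],[0,0,0.001,0],[0,0,0,0],[0,0,0,0]]'
python3 -m pendant '[[0,0,0.001,0],[0,0,0,0],[0,0,0,0]]'
python3 -m pendant '[[0,0,0.001,0],[0,0,0,0],[0,0,0,0]]'
```

```text
time: 13.8
ee_pos: [0.5056, -0.2101, 0.0265]
eef_rot: [0.633, 0.774, -0.0, -0.0]
ft_force: [-0.1, -0.8, -2.0]
width: 0.0119
grip_force: 25.0
time: 14.05
ee_pos: [0.5056, -0.2101, 0.0255]
eef_rot: [0.633, 0.774, -0.0, 0.0]
ft_force: [0.7, -0.2, -2.8]
width: 0.0118
grip_force: 25.0
time: 14.3
ee_pos: [0.5057, -0.2101, 0.0246]
eef_rot: [0.633, 0.774, 0.0, 0.0]
ft_force: [-0.9, -0.2, -2.7]
width: 0.0115
grip_force: 25.0
```

```bash
python3 -m pendant '[[0,0,0.0005,0],[0,0,0,0],[0,0,0,0]]'
python3 -m pendant '[[0,0,0.0005,0],[0,0,0,0],[0,0,0,0]]'
python3 -m pendant '[[0,0,0.0005,0],[0,0,0,0],[0,0,0,0]]'
```

```text
time: 14.55
ee_pos: [0.5056, -0.2101, 0.0245]
eef_rot: [0.633, 0.774, -0.0, 0.0]
ft_force: [-4.4, 0.6, 5.5]
width: 0.0119
grip_force: 25.0
time: 14.8
ee_pos: [0.5056, -0.2101, 0.0245]
eef_rot: [0.633, 0.774, -0.0, 0.0]
ft_force: [-6.5, 1.2, 11.8]
width: 0.0119
grip_force: 25.0
time: 15.05
ee_pos: [0.5056, -0.2101, 0.0244]
eef_rot: [0.633, 0.774, -0.0, 0.0]
ft_force: [-8.6, 2.3, 18.5]
width: 0.0117
grip_force: 25.0
```

Firm contact with the mat at the expected height (TCP z = 0.0245). I'll ease off 1 mm, release, settle, and withdraw.

```bash
python3 -m pendant '[[0,0,-0.001,0],[0,0,0,0]]'
python3 -m pendant '[[0,0,0,0],[0,0,0,0],[0,0,0,0],[0,0,0,0],[0,0,0,0],[0,0,0,0],[0,0,0,0],[0,0,0,0]]' 0.4 25
python3 -m pendant '[[0,0,-0.01,0],[0,0,-0.03,0],[0,0,-0.04,0],[0,0,-0.04,0],[0,0,-0.04,0],[0,0,-0.02,0],[0,0,0,0],[0,0,0,0]]'
python3 -c "
from h import *
st(); cam('wrist','w6.png')"
```

```text
time: 15.22
ee_pos: [0.5059, -0.2102, 0.0245]
eef_rot: [0.633, 0.774, 0.0, 0.0]
ft_force: [-2.1, 0.7, 5.9]
width: 0.0121
grip_force: 25.0
time: 15.88
ee_pos: [0.5056, -0.2101, 0.024]
eef_rot: [0.633, 0.774, -0.0, 0.0]
ft_force: [0.0, 0.0, -0.1]
width: 0.0346
grip_force: 0.0
time: 16.55
ee_pos: [0.5062, -0.2102, 0.2058]
eef_rot: [0.633, 0.774, 0.0, 0.001]
ft_force: [-0.2, -0.5, -1.0]
width: 0.0346
grip_force: 0.0
t 16.55 case xy [  69.1 -397.3] world [ 506.2 -210.2  205.8] toolx ang 1.772 tilt -1.0 F [-0.2 -0.5 -1. ] w 34.6 g 0.0
```

View pics/w6.png

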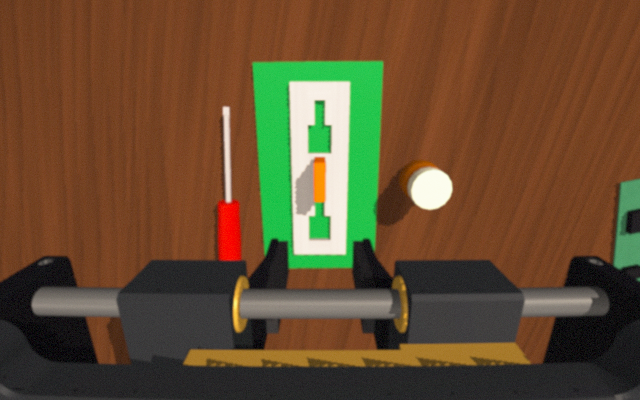

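The plate lies flat and centred on the mat, at (320,168). The screwdriver (228,180) and the jar (430,187) are undisturbed. Next is the lid bar.

```bash
python3 -m pendant '[[0,0,0,0.1],[0,0,0,0.1],[0,0,0,0.1],[0,0,0,0.1],[0,0,0,0.1],[0,0,0,0],[0,0,0,0]]'
python3 -m pendant '[[0.02,-0.003,0,0],[0.035,-0.005,0,0],[0.035,-0.005,0,0],[0.035,-0.005,0,0],[0.035,-0.005,0,0],[0.035,-0.005,0,0],[0.035,-0.005,0,0],[0.035,-0.005,0,0]]'
python3 -m pendant '[[0.035,-0.005,0,0],[0.035,-0.005,0,0],[0.035,-0.005,0,0],[0.02,-0.004,0,0],[0.007,-0.002,0,0],[0,0,0,0],[0,0,0,0],[0,0,0,0]]'
python3 -c "
from h import *
st(); c=cam('wrist','w7.png'); k,s=np.cos(CY),np.sin(CY)
for p in [[10,40,115],[10,0,115],[10,-40,115]]: print(p,np.round(proj(c,[CO[0]+(p[0]*k-p[1]*s)/1e3,CO[1]+(p[0]*s+p[1]*k)/1e3,p[2]/1e3])))
"
```

```text
time: 17.18
ee_pos: [0.5051, -0.2098, 0.203]
eef_rot: [0.804, 0.595, -0.0, -0.001]
ft_force: [0.7, -0.0, 0.7]
width: 0.035
grip_force: 0.0
time: 17.85
ee_pos: [0.547, 0.0559, 0.2036]
eef_rot: [0.803, 0.595, -0.0, -0.0]
ft_force: [0.7, -0.6, 0.8]
width: 0.0345
grip_force: 0.0
time: 18.52
ee_pos: [0.5665, 0.1845, 0.2037]
eef_rot: [0.805, 0.593, -0.0, 0.0]
ft_force: [0.4, 1.0, 0.4]
width: 0.0345
grip_force: 0.0
t 18.52 case xy [11.6 -2.1] world [566.5 184.5 203.7] toolx ang 1.271 tilt -1.0 F [0.4 1.  0.4] w 34.5 g 0.0
[10, 40, 115] [[317. 154.]]
[10, 0, 115] [[318. 206.]]
[10, -40, 115] [[318. 254.]]
```

View pics/w7.png

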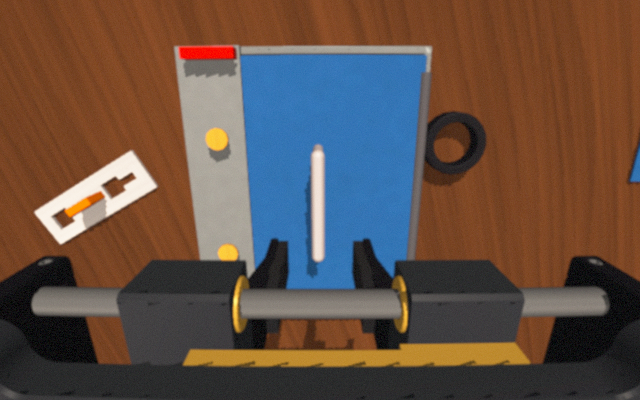

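The bar, at (318,150–262), is where predicted. I'll descend to TCP z ≈ 0.113 and pinch.

```bash
python3 -m pendant '[[0,-0.001,0.02,0],[0,0,0.025,0],[0,0,0.02,0],[0,0,0.012,0],[0,0,0.008,0],[0,0,0.005,0],[0,0,0,0],[0,0,0,0]]'
python3 -m pendant '[[0,0,0,0],[0,0,0,0],[0,0,0,0],[0,0,0,0],[0,0,0,0]]' 0 30
python3 -c "
from h import *
st()
h=np.array([95,77.]);r0=np.hypot(85,38);a0=np.arctan2(38,85)
for d in range(0,61,6):
    a=a0+np.deg2rad(d);print(d,np.round([85-r0*np.cos(a),r0*np.sin(a)-38],1))"
```

```text
time: 19.23
ee_pos: [0.5657, 0.187, 0.1148]
eef_rot: [0.805, 0.594, 0.0, 0.0]
ft_force: [0.7, 0.6, 0.4]
width: 0.0346
grip_force: 0.0
time: 19.65
ee_pos: [0.5653, 0.187, 0.1142]
eef_rot: [0.805, 0.594, 0.0, 0.0]
ft_force: [0.3, -0.5, 1.6]
width: 0.0092
grip_force: 17.4
t 19.65 case xy [ 9.8 -0.1] world [565.3 187.  114.2] toolx ang 1.272 tilt -1.0 F [ 0.3 -0.5  1.6] w 9.2 g 17.4
0 [0. 0.]
6 [4.4 8.7]
12 [ 9.8 16.8]
18 [15.9 24.4]
24 [22.8 31.3]
30 [30.4 37.4]
36 [38.6 42.7]
42 [47.3 47.1]
48 [56.4 50.6]
54 [65.8 53.1]
60 [75.4 54.6]
```

```bash
python3 -m pendant '[[0,0,0,0],[0,0,0,0],[0,0.002,-0.004,0],[0,0.0024,-0.0047,0],[0,0.0027,-0.004,0],[0,0.0027,-0.0041,0],[0,0.003,-0.0038,0],[0,0.0031,-0.0038,0]]'
python3 -m pendant '[[0,0.0034,-0.0035,0],[0,0.0035,-0.0034,0],[0,0.0038,-0.003,0],[0,0.0038,-0.0031,0],[0,0.0041,-0.0027,0],[0,0.0041,-0.0026,0],[0,0,0,0],[0,0,0,0]]'
python3 -c "
from h import *
s=st(); q=incase(s['ee_pos'])*1000; z=s['ee_pos'][2]*1000
print('lid deg',np.rad2deg(np.arctan2(z-77,95-q[0]))-24.1,'radius',np.hypot(z-77,95-q[0]))"
```

```text
time: 20.32
ee_pos: [0.5795, 0.1826, 0.1386]
eef_rot: [0.804, 0.594, -0.001, -0.001]
ft_force: [-5.0, 3.0, -4.0]
width: 0.0089
grip_force: 30.0
time: 20.98
ee_pos: [0.6011, 0.1762, 0.1587]
eef_rot: [0.804, 0.594, -0.001, -0.0]
ft_force: [-13.2, -0.9, 12.1]
width: 0.0089
grip_force: 30.0
t 20.98 case xy [47.1  0. ] world [601.1 176.2 158.7] toolx ang 1.273 tilt -1.0 F [-13.2  -0.9  12.1] w 8.9 g 30.0
lid deg 35.52111226093754 radius 94.65338065370776
```

```bash
python3 -m pendant '[[0,0.0035,-0.0035,0],[0,0.0042,-0.0023,0],[0,0.0045,-0.0018,0],[0,0.0046,-0.0018,0],[0,0.0047,-0.0014,0],[0,0.0047,-0.0013,0],[0,0,0,0],[0,0,0,0]]'
python3 -c "
from h import *
s=st(); q=incase(s['ee_pos'])*1000; z=s['ee_pos'][2]*1000
print('lid deg',np.rad2deg(np.arctan2(z-77,95-q[0]))-24.1,'radius',np.hypot(z-77,95-q[0]))"
```

```text
time: 21.65
ee_pos: [0.6276, 0.168, 0.1708]
eef_rot: [0.805, 0.594, 0.0, 0.0]
ft_force: [-4.9, -0.0, 6.0]
width: 0.0091
grip_force: 30.0
t 21.65 case xy [74.9 -0.1] world [627.6 168.  170.8] toolx ang 1.272 tilt -1.0 F [-4.9 -0.   6. ] w 9.1 g 30.0
lid deg 53.808720646874896 radius 95.97604419991913
```

```bash
python3 -m pendant '[[0,0.0048,-0.001,0],[0,0,0,0],[0,0,0,0]]'
python3 -m pendant '[[0,0,0,0],[0,0,0,0],[0,0,0,0],[0,0,0,0]]' 0.22 30
python3 -m pendant '[[0,0.001,-0.005,0],[0,0,-0.006,0],[0,0,-0.01,0],[0,0,-0.02,0],[0,0,-0.03,0],[0,0,-0.03,0],[0,0,0,0],[0,0,0,0]]'
python3 -m pendant '[[0,0,0,0],[0,0,0,0],[0,0,0,0],[0,0,0,0],[0,0,0,0],[0,0,0,0],[0,0,0,0],[0,0,0,0]]'
python3 -c "
from h import *
st(); cam('scene','s8.png')"
```

```text
time: 21.9
ee_pos: [0.6321, 0.1666, 0.1719]
eef_rot: [0.805, 0.594, 0.0, 0.0]
ft_force: [-5.4, -0.3, 7.9]
width: 0.0086
grip_force: 30.0
time: 22.23
ee_pos: [0.6322, 0.166, 0.1701]
eef_rot: [0.805, 0.594, 0.0, 0.0]
ft_force: [-0.1, -0.3, 0.7]
width: 0.0183
grip_force: 0.0
time: 22.9
ee_pos: [0.6334, 0.1668, 0.2738]
eef_rot: [0.805, 0.594, 0.002, 0.001]
ft_force: [0.4, -0.5, -0.4]
width: 0.0192
grip_force: 0.0
time: 23.57
ee_pos: [0.6327, 0.1661, 0.2707]
eef_rot: [0.805, 0.594, -0.0, -0.0]
ft_force: [0.4, 0.0, -0.2]
width: 0.0188
grip_force: 0.0
t 23.57 case xy [80.3 -0.4] world [632.7 166.1 270.7] toolx ang 1.272 tilt -1.0 F [ 0.4  0.  -0.2] w 18.8 g 0.0
```

View pics/s8.png

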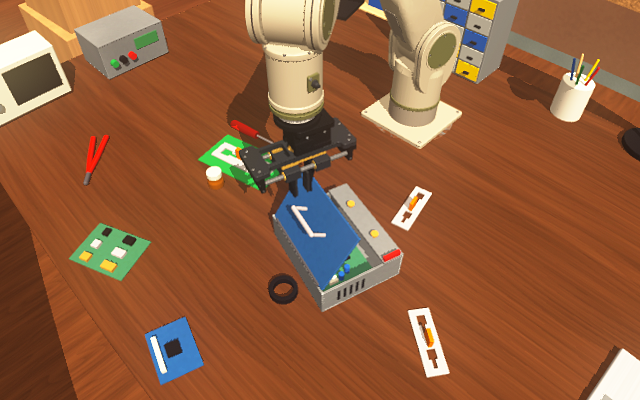

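The scene picture shows the lid standing open by itself (bar at (307,220)), the fingers clear above it, and the tape (283,289), jar and screwdriver in place. I'll raise the tool a little more and hand in.

```bash
python3 -m pendant '[[0,0,-0.02,0],[0,0,-0.02,0],[0,0,0,0],[0,0,0,0],[0,0,0,0],[0,0,0,0],[0,0,0,0],[0,0,0,0]]'
python3 -c "
from h import *
st(); print(r.close_job())"
```

```text
time: 24.28
ee_pos: [0.6325, 0.166, 0.3102]
eef_rot: [0.805, 0.594, -0.0, -0.0]
ft_force: [-0.4, -0.2, -0.6]
width: 0.019
grip_force: 0.0
t 24.28 case xy [80.1 -0.5] world [632.5 166.  310.2] toolx ang 1.272 tilt -1.0 F [-0.4 -0.2 -0.6] w 19.0 g 0.0
the job is handed in; nothing more can be done
None
```

I handed the job in at 24.3 s with the plate flat on the middle of the mat, the lid holding by itself at about 57° and the loose items in place, but while lowering onto the tab I briefly pressed the fingertips on the plate and the wrist force read 146 N, over the 120 N limit, so the run may be judged failed.

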